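# Find the parts case that rattles and hand it over

### The arm

A 7-joint arm with a two-finger parallel gripper is mounted at the origin on a cart in front of the work surface, level with it; the furniture and walls round the work are solid. World frame = base frame: x ahead of the robot, y to its left, z up, the work surface at z = 0. Lengths are in m, angles in rad, forces in N, time in s.
With the tool pointing down it reaches from about 0.425 to 0.95 m from the base axis. Payload 4.7 kg.
Tool frame: the origin (TCP) lies on the front face of the gripper's body, between the roots of the fingers; the fingertips stand 70 mm ahead of it and the grasp point (between the pads) lies env.pinch_z ahead of it (env.pinch_z is the distance from the TCP to the grasp point, in m); z points along the fingers, y is the line along which they close (so a half turn about z gives the same grasp; the last joint's range is limited). The gripper opens to 87 mm and grips with 3 to 60 N. Pads are 19 mm wide; open, the fingers measure 117 mm over their backs; the gripper's body (75 mm by 190 mm) begins 51 mm behind the grasp point.
Start: joints at [1.08, 0.469, -0.049, 1.532, 0.024, 1.141, -0.082], TCP at [0.301, -0.604, 0.292] pointing down, gripper open.
Joint ranges: [-2.59, 2.59], [-0.33, 1.99], [-1.39, 1.29], [0.1, 2.45], [-1.04, 4.18], [0.21, 1.99], [-2.66, 2.66]. Speed limits (rad/s): [2.57, 2.57, 3.14, 3.14, 3.14, 3.14, 3.14].

### API

Orientations are given as a unit quaternion [w, x, y, z].
In Python, from plant import env gives the robot as it stands. The module is installed in compiled form; this text tells all that it offers.
- The arm moves only by the tool move_arm, never from a script. Its argument "rows" is a list of rows, each a list of 3 entries, a list of its own where there are three numbers: the shift along the world's x, y, z in mm, then the turn, a rotation vector about the world's x, y, z in rad, then the gripper command: -1 is shut, 1 is fully open, values between are in proportion. A call has 1 to 20 rows; each row shifts and turns the commanded pose from where the row before left it; what a row does not reach is not made up. A row lasts 1/12 s, in which the tool goes at most 41.7 mm and 7.16 degrees, less where a joint would pass 70% of its speed; a pose out of reach is approached as far as the arm can. A call with a gripper value outside its range is refused whole. The fingers move at their own pace and stop on an object; "squeeze" is the grip in N (left out, the last holds). Time passes only in rows, so rows that do not move let the fingers close. It gives the time, the measured TCP pose, the force, the opening and the grip force at its end, in the units of the state.
- env.read_state(): the state, without advancing time (a new reading comes with each control period).
- env.grab_frame(name): name is "scene" or "top"; returns the picture (480x640x3 uint8, red, green, blue); there is no depth.
- env.camera_info(name): a dict with "fx", "fy", "cx", "cy" (pixels), "k1" (the pictures are not rectified: a ray, as slopes to the right and down, at radius r is drawn at 1 + k1 r^2 times it, then the intrinsics apply), "position" and "orientation" of the camera in the world. Camera axes: x right, y down, z forward; pixel columns grow to the right and rows downward; lengths in m; the calibration is good to about 2 mm. A picture is of the moment at which its call begins. camera_info takes no time and is no camera call.
- env.sign_off(): hands the job in; it is judged then, once.
The state is a dict: "clock": time; "q": joint angles; "qvel": joint speeds; "joint_efforts": joint torques, N m; "tool_pos": TCP position; "tool_rot": TCP orientation; "contact_force": force on the tool from outside, world axes, zero at the start; "torque": the same for the moment, N m; "finger_gap": opening from 0.0 (shut) to 1.0 (fully open); "grasp_force": force on a finger pad.
Only numpy, scipy, OpenCV 4.12 (cv2) and the standard library are available. Lean on these libraries where they do the work, as an engineer would, in place of code of your own. Each camera call takes 0.05 s, during which the arm holds its last target. There are 200 camera calls.

### The job

One of the three sealed parts cases has a part loose inside. Going from left to right, lift each case by its handle well clear of the worktop and rock it, first its far end clearly down and then clearly up (20 degrees or more, a moment each), to find out which one rattles, and stand the silent ones back upright where they were. Finish holding the one that rattles level and still over the yellow mat, about 10 to 25 cm above it, and do not let go; leave the tape, the tin and the multimeter where they are.

Things in the scene. Friction and masses are not known exactly. Their poses are not given: they have to be found in the camera images.
- left_handle (a point): middle of the left case's handle (left = +y): a black straight bar on the lid, 80 mm long (x), 14 mm wide (y), 72 to 90 mm above the case's underside, this point at 81 mm; free underneath but for two end posts (12 mm long, centred 34 mm either side). x runs along the bar to the case's far end (away from the robot, within 0.4 rad of world x at the start), z up
- middle_handle (a point): middle of the middle case's handle (left = +y): a black straight bar on the lid, 80 mm long (x), 14 mm wide (y), 72 to 90 mm above the case's underside, this point at 81 mm; free underneath but for two end posts (12 mm long, centred 34 mm either side). x runs along the bar to the case's far end (away from the robot, within 0.4 rad of world x at the start), z up
- right_handle (a point): middle of the right case's handle (left = +y): a black straight bar on the lid, 80 mm long (x), 14 mm wide (y), 72 to 90 mm above the case's underside, this point at 81 mm; free underneath but for two end posts (12 mm long, centred 34 mm either side). x runs along the bar to the case's far end (away from the robot, within 0.4 rad of world x at the start), z up
- case_left: left one of three outwardly identical sealed cases in a row across the worktop: grey, 100 mm square, blue lid (does not open), lid top 53 mm up; origin at the centre of the underside, axes as for its handle. Mass 0.45 to 0.58 kg, which tells nothing of the contents
- case_middle: middle case, built like the left one. In two of the cases (drawn anew each time) the content is packed tight and stays put; in the third a 38 mm steel ball of 0.22 kg runs with a knock to the lower end, 26 mm off the middle, when the case is tipped (20 degrees is ample); as the floor has a slight ridge it stays there when levelled
- case_right: right case, built like the left one. With the loose ball, between level after far end down and level after far end up, in the same place and settled, the moment on the tool about the level axis across the handle differs by 0.08 to 0.12 N m; in a silent case by under 0.03 (average some 15 readings). It also knocks as it lands
- mat_mid (a point): centre of the top of a yellow square mat, 110 x 110 x 2 mm with a black inner square, fixed on the worktop beyond the cases: the hand-over place
- tape_blue: bystander: blue roll of tape, 64 mm across, 19 mm high, behind the cases; origin under its centre
- tin: bystander: round white tin, 65 mm across, 35 mm high, behind the cases; origin under its centre
- multimeter: bystander: black and red multimeter lying flat, 148 x 74 x 46 mm, at the far left; origin under its centre
Not all that is in view belongs to the job. There is more than one size of the part that bears mat_mid; the job needs the larger.

How it is judged:
On the way, in this order (a step that is already met when the one before it is completed fails the run):
1. left case lifted clear and tipped far end down (height (world z) of left_handle above 0.12 m and angle between left_handle's own x axis and vertical above 1.8308 rad), for 0.1 s.
2. left case, still lifted clear, tipped far end up (height (world z) of left_handle above 0.12 m and angle between left_handle's own x axis and vertical below 1.3108 rad), for 0.1 s.
3. middle case lifted clear and tipped far end down (height (world z) of middle_handle above 0.12 m and angle between middle_handle's own x axis and vertical above 1.8308 rad), for 0.1 s.
4. middle case, still lifted clear, tipped far end up (height (world z) of middle_handle above 0.12 m and angle between middle_handle's own x axis and vertical below 1.3108 rad), for 0.1 s.
5. right case lifted clear and tipped far end down (height (world z) of right_handle above 0.12 m and angle between right_handle's own x axis and vertical above 1.8308 rad), for 0.1 s.
6. right case, still lifted clear, tipped far end up (height (world z) of right_handle above 0.12 m and angle between right_handle's own x axis and vertical below 1.3108 rad), for 0.1 s.
At the end, for the whole second after the job is handed in: The rattling case is gripped, still (under 0.05 m/s), level within 0.2 rad, handle within 50 mm of the mat centre seen from above and 0.16 to 0.36 m above the worktop; the two silent ones stand upright on the worktop, not touched by the fingers, within 40 mm of where they started (((distance between content_0_c0 and left_handle below 0.085 m and height (world z) of left_handle between 0.16 and 0.36 m and horizontal distance between left_handle and mat_mid below 0.05 m and angle between left_handle's own z axis and vertical below 0.2 rad and contact force between case_left and the fingers above 2 N and linear speed of case_left below 0.05 m/s and distance of each of middle_handle, right_handle from where it was at the start of the episode below 0.04 m and angle between each of middle_handle, right_handle's own z axis and vertical below 0.1 rad and height (world z) of each of middle_handle, right_handle below 0.091 m and contact force between each of case_middle, case_right and the fingers below 0.5 N) or (distance between content_0_c0 and middle_handle below 0.085 m and height (world z) of middle_handle between 0.16 and 0.36 m and horizontal distance between middle_handle and mat_mid below 0.05 m and angle between middle_handle's own z axis and vertical below 0.2 rad and contact force between case_middle and the fingers above 2 N and linear speed of case_middle below 0.05 m/s and distance of each of left_handle, right_handle from where it was at the start of the episode below 0.04 m and angle between each of left_handle, right_handle's own z axis and vertical below 0.1 rad and height (world z) of each of left_handle, right_handle below 0.091 m and contact force between each of case_left, case_right and the fingers below 0.5 N) or (distance between content_0_c0 and right_handle below 0.085 m and height (world z) of right_handle between 0.16 and 0.36 m and horizontal distance between right_handle and mat_mid below 0.05 m and angle between right_handle's own z axis and vertical below 0.2 rad and contact force between case_right and the fingers above 2 N and linear speed of case_right below 0.05 m/s and distance of each of left_handle, middle_handle from where it was at the start of the episode below 0.04 m and angle between each of left_handle, middle_handle's own z axis and vertical below 0.1 rad and height (world z) of each of left_handle, middle_handle below 0.091 m and contact force between each of case_left, case_middle and the fingers below 0.5 N))); the arm keeps its last pose, push and grip.
It fails at once if the tape_blue is pushed more than 30 mm from its place (distance of tape_blue from where it was at the start of the episode above 0.03 m).
It fails at once if the tin is pushed more than 30 mm from its place (distance of tin from where it was at the start of the episode above 0.03 m).
It fails at once if the multimeter is pushed more than 30 mm from its place (distance of multimeter from where it was at the start of the episode above 0.03 m).
It also fails if it takes over 72 s, if anything falls off the work surface, if the arm or the gripper's body presses on something with over 40 N, if the wrist force passes 120 N, or if a joint passes its speed limit or range.

## Working session

There is one attempt and no reset: what is moved stays moved. The work goes in short steps, Python scripts to look and compute and a tool call to move; the robot and the scene stay as the last step left them, time stands still between calls to the robot, and variables do not carry over. Pictures are saved under pics/ and viewed, at most 10 in all, crops included, and the job is handed in when it is done.

Besides the shell and the picture viewer there is one more tool, called as name(argument=value, ...), one argument or row to a line, values as JSON. move_arm: Moves the arm, as the interface text tells. Its arguments: {"type":"object","properties":{"rows":{"type":"array","items":{"type":"array"}},"squeeze":{"type":"number"}},"required":["rows"]}

```bash
mkdir -p pics
python3 - <<'E'
from plant import env
import cv2
for n in("scene","top"):
    cv2.imwrite(f"pics/{n}0.png",env.grab_frame(n)[:,:,::-1]); print(n,env.camera_info(n))
print(env.pinch_z); print(env.read_state())
E
```

```text
scene {'fx': 582.3588385287264, 'fy': 582.3588385287264, 'cx': 317.37193660044596, 'cy': 246.242276826871, 'k1': -0.13261339099109237, 'position': array([0.01443355, 0.60052607, 0.77832596]), 'orientation': array([ 0.1683383 , -0.38829678,  0.82704212, -0.36998535])}
top {'fx': 524.8636663163292, 'fy': 524.8636663163292, 'cx': 316.8727474588446, 'cy': 231.44242334433355, 'k1': -0.13103705089284193, 'position': array([0.40989433, 0.10796192, 1.04067017]), 'orientation': array([ 0.07947078, -0.69435293,  0.71060726, -0.08121409])}
0.051
{'clock': 0.1, 'q': array([ 1.08010193,  0.46936459, -0.04862515,  1.53356259,  0.02410313,
        1.14096876, -0.08233916]), 'qvel': array([ 0.00054619, -0.00065323,  0.00032622, -0.00285221,  0.00077547,
       -0.00020605,  0.00121408]), 'joint_efforts': array([ 6.87254465e-05, -5.09171605e+01, -8.16599932e-02, -2.36830187e+01,
       -6.15604059e-02,  3.44462553e-02,  6.87005695e-05]), 'tool_pos': array([ 0.30060048, -0.60391782,  0.29130682]), 'tool_rot': array([-8.30296005e-04,  9.73459062e-01,  2.28859601e-01, -2.19432772e-04]), 'contact_force': array([-0.96126304, -0.30741929, -0.00621324]), 'torque': array([-0.01255481, -0.08595634,  0.05862306]), 'grasp_force': 0.0, 'finger_gap': 1.001417179308656}
```

View pics/top0.png

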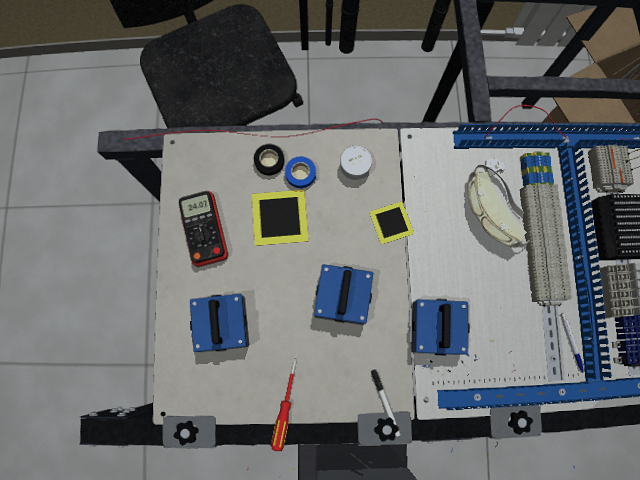

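View pics/scene0.png

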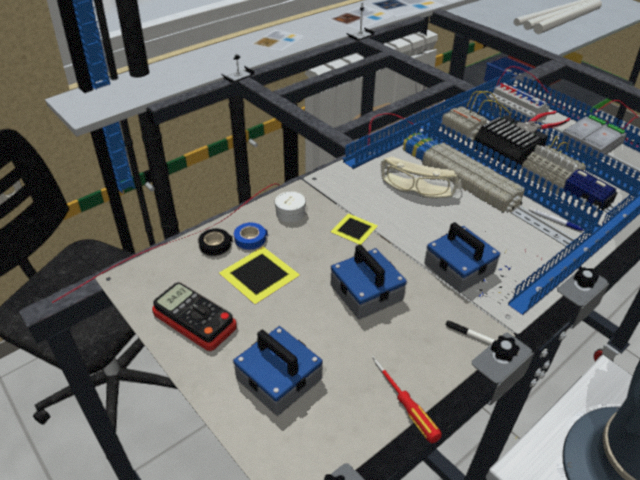

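Top view: cases with handles at about (214,322), (345,291) and (446,326). The yellow mats are at (280,218), larger, and (391,222), smaller. The tape is at (300,171), the tin at (356,162) and the multimeter at (204,228). By description the mat should be the larger one; I'll measure it and confirm it in a crop.

```bash
cat > h.py <<'E'
import numpy as np,cv2
from scipy.spatial.transform import Rotation as R
from plant import env
def ray(n,p):
    c=env.camera_info(n);K=np.array([[c['fx'],0,c['cx']],[0,c['fy'],c['cy']],[0,0,1]])
    d=cv2.undistortPoints(np.array(p,float).reshape(-1,1,2),K,np.array([c['k1'],0,0,0.]))[:,0]
    w,x,y,z=c['orientation'];return c['position'],R.from_quat([x,y,z,w]).apply(np.c_[d,np.ones(len(d))])
def onz(n,p,z):
    o,d=ray(n,p);return o+d*((z-o[2])/d[:,2])[:,None]
def blobs(mask,amin):
    return [c for c in cv2.findContours(mask.astype(np.uint8),0,1)[0] if cv2.contourArea(c)>amin]
def rect(n,c,z):
    q=onz(n,c[:,0],z)[:,:2];r=cv2.minAreaRect((q*1000).astype(np.float32));return r
E
python3 - <<'E'
from h import *
im=cv2.imread('pics/top0.png');h=cv2.cvtColor(im,cv2.COLOR_BGR2HSV);H,S,V=cv2.split(h)
for c in blobs((H>20)&(H<35)&(S>120)&(V>100),200): print('mat',c[:,0].mean(0),rect('top',c,.002))
for nm,(u,v) in dict(left=(219,323),mid=(345,293),right=(441,327)).items():
    m=np.zeros(H.shape,np.uint8);m[v-36:v+36,u-36:u+36]=1
    blue=cv2.morphologyEx(((H>100)&(H<125)&(S>120)&(m>0)&(V>60)).astype(np.uint8),2,np.ones((3,3)))
    blue=cv2.morphologyEx(blue,3,np.ones((13,13)))
    c=max(blobs(blue,500),key=cv2.contourArea);print(nm,'lid',rect('top',c,.053))
    k=cv2.erode(blue,np.ones((9,9)));b=max(blobs((V<60)&(k>0),50),key=cv2.contourArea)
    pr=cv2.minAreaRect(b);print('  bar px',pr,'z.09',rect('top',b,.09))
cv2.imwrite('pics/crop0.png',cv2.resize(im[150:370,170:490],(800,550),interpolation=2))
E
```

```text
mat [391.53543307 222.18897638] ((666.8184814453125, -50.65583038330078), (71.40556335449219, 72.08946990966797), 16.93817138671875)
mat [279.33990148 217.20689655] ((683.1498413085938, 178.35531616210938), (109.7584228515625, 109.08247375488281), 3.73551869392395)
left lid ((468.698486328125, 293.58685302734375), (99.72406768798828, 99.04705047607422), 5.205939292907715)
  bar px ((215.2646484375, 322.51861572265625), (42.945316314697266, 10.362492561340332), 85.48600769042969) z.09 ((466.1229248046875, 290.179931640625), (77.13739013671875, 18.904333114624023), 5.13214111328125)
mid lid ((517.8130493164062, 55.53830337524414), (99.27123260498047, 99.3044204711914), 79.64582824707031)
  bar px ((343.8513488769531, 293.3918762207031), (8.055549621582031, 42.25053405761719), 9.462322235107422) z.09 ((514.0263671875, 56.745941162109375), (14.537858009338379, 77.00508880615234), 78.76700592041016)
right lid ((450.9727783203125, -126.52789306640625), (97.86590576171875, 98.92330932617188), 85.74840545654297)
  bar px ((444.5, 326.4999694824219), (10.999998092651367, 42.99999237060547), 0.0) z.09 ((449.0296936035156, -123.36412811279297), (20.310264587402344, 77.61366271972656), 86.16973114013672)
```

View pics/crop0.png

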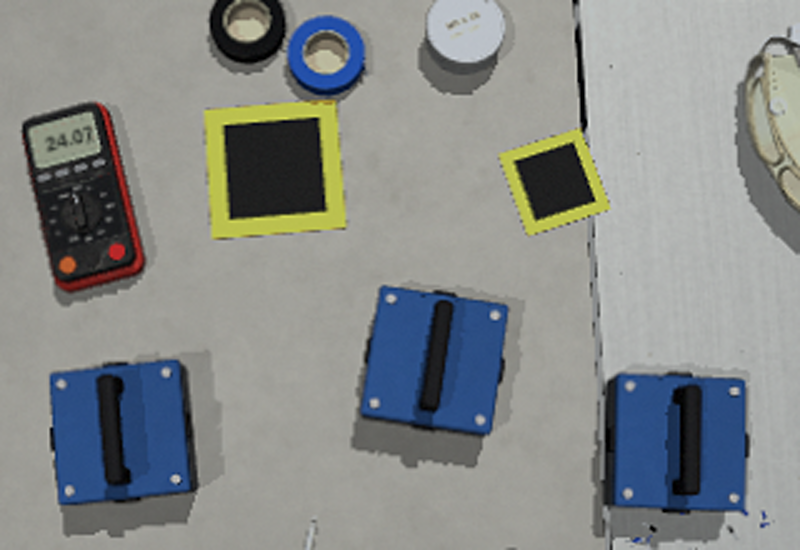

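The crop confirms the choice. The larger mat, at crop (275,170), measures 110 mm and its centre is (0.683, 0.178). The other, at crop (555,180), is only 71 mm. Case centres and yaws:
- **Left:** (0.469, 0.294), +5.2°
- **Middle:** (0.518, 0.056), −10.6°
- **Right:** (0.451, −0.126), −4°

The lids measure 99 mm, which fits the stated 100 mm.

move_arm(
  rows=[
    [[25,30,0],[0,0,0],1],
    [[25,30,0],[0,0,0],1],
    [[25,30,0],[0,0,0],1],
    [[25,30,0],[0,0,0],1],
    [[25,30,0],[0,0,0],1],
    [[25,30,0],[0,0,0],1],
    [[25,30,0],[0,0,0],1],
    [[25,30,0],[0,0,0],1],
    [[25,30,0],[0,0,0],1],
    [[25,30,0],[0,0,0],1],
    [[0,35,0],[0,0,-0.037],1],
    [[0,35,0],[0,0,-0.037],1],
    [[0,35,0],[0,0,-0.037],1],
    [[0,35,0],[0,0,-0.037],1],
    [[0,35,0],[0,0,-0.037],1],
    [[0,35,0],[0,0,-0.037],1],
    [[0,35,0],[0,0,-0.037],1],
    [[0,35,0],[0,0,-0.037],1],
    [[0,35,0],[0,0,-0.037],1],
    [[0,35,0],[0,0,-0.037],1],
  ],
  squeeze=60,
)

```text
clock: 1.77
tool_pos: [0.5502, 0.0473, 0.292]
tool_rot: [0.0, 0.999, 0.045, -0.0]
contact_force: [0.0, -1.0, -0.2]
finger_gap: 1.002
grasp_force: 0.0
```

move_arm(
  rows=[
    [[-10,31,0],[0,0,0],1],
    [[-10,31,0],[0,0,0],1],
    [[-10,31,0],[0,0,0],1],
    [[-10,31,0],[0,0,0],1],
    [[-10,31,0],[0,0,0],1],
    [[-10,31,0],[0,0,0],1],
    [[-10,31,0],[0,0,0],1],
    [[-11,30,0],[0,0,0],1],
    [[0,0,-20],[0,0,0],1],
    [[0,0,-20],[0,0,0],1],
    [[0,0,-20],[0,0,0],1],
    [[0,0,0],[0,0,0],1],
    [[0,0,0],[0,0,0],1],
  ],
)

```text
clock: 2.85
tool_pos: [0.4693, 0.2923, 0.2314]
tool_rot: [0.001, 0.999, 0.046, -0.001]
contact_force: [-0.6, 0.1, 1.5]
finger_gap: 1.001
grasp_force: 0.0
```

move_arm(
  rows=[
    [[0,1,-25],[0,0,0],1],
    [[0,0,-25],[0,0,0],1],
    [[0,0,-20],[0,0,0],1],
    [[0,0,-15],[0,0,0],1],
    [[0,0,-8],[0,0,0],1],
    [[0,0,-6],[0,0,0],1],
    [[0,0,0],[0,0,0],1],
    [[0,0,0],[0,0,0],-1],
    [[0,0,0],[0,0,0],-1],
    [[0,0,0],[0,0,0],-1],
    [[0,0,0],[0,0,0],-1],
    [[0,0,0],[0,0,0],-1],
    [[0,0,0],[0,0,0],-1],
    [[0,0,0],[0,0,0],-1],
    [[0,0,0],[0,0,0],-1],
  ],
)

```text
clock: 4.1
tool_pos: [0.4698, 0.2937, 0.1333]
tool_rot: [0.0, 0.999, 0.046, 0.0]
contact_force: [0.0, 0.2, 0.0]
finger_gap: 0.477
grasp_force: 0.0
```

move_arm(
  rows=[
    [[0,0,0],[0,0,0],-1],
    [[0,0,0],[0,0,0],-1],
    [[0,0,0],[0,0,0],-1],
    [[0,0,0],[0,0,0],-1],
    [[0,0,0],[0,0,0],-1],
    [[0,0,0],[0,0,0],-1],
    [[0,0,0],[0,0,0],-1],
    [[0,0,0],[0,0,0],-1],
  ],
)

```text
clock: 4.77
tool_pos: [0.4698, 0.294, 0.1333]
tool_rot: [-0.0, 0.999, 0.046, 0.0]
contact_force: [0.8, 1.1, -0.5]
finger_gap: 0.157
grasp_force: 60.0
```

move_arm(
  rows=[
    [[0,0,8],[0,0,0],-1],
    [[0,0,16],[0,0,0],-1],
    [[0,0,24],[0,0,0],-1],
    [[0,0,24],[0,0,0],-1],
    [[0,0,24],[0,0,0],-1],
    [[0,0,24],[0,0,0],-1],
    [[0,0,20],[0,0,0],-1],
    [[0,0,10],[0,0,0],-1],
    [[0,0,0],[-0.01,0.11,0],-1],
    [[0,0,0],[-0.01,0.11,0],-1],
    [[0,0,0],[-0.01,0.11,0],-1],
    [[0,0,0],[-0.01,0.11,0],-1],
    [[0,0,0],[0,0,0],-1],
    [[0,0,0],[0,0,0],-1],
    [[0,0,0],[0,0,0],-1],
    [[0,0,0],[0,0,0],-1],
  ],
)

```text
clock: 6.1
tool_pos: [0.4689, 0.294, 0.2837]
tool_rot: [0.01, 0.975, 0.045, -0.218]
contact_force: [0.3, -0.2, -4.7]
finger_gap: 0.156
grasp_force: 60.0
```

Run:
```python
from h import *
im=env.grab_frame("scene")[:,:,::-1];cv2.imwrite("pics/tilt1.png",im[100:460,100:580])
print(env.read_state()['q'])
```

```text
[-0.26653849  0.48424327 -0.40314215  1.61912672 -0.04860258  1.44719347
 -2.12483638]
```

View pics/tilt1.png

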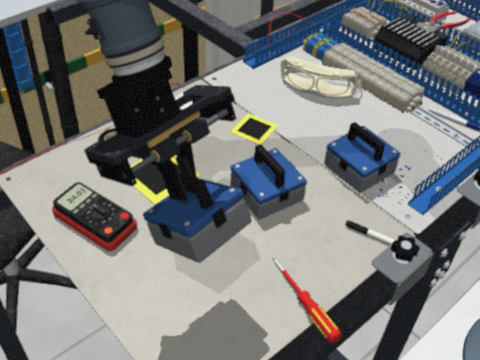

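The left case (crop ~(198,215)) is held clear of the worktop by its handle, tilted with the gripper.

move_arm(
  rows=[
    [[0,0,0],[0.01,-0.11,0],-1],
    [[0,0,0],[0.01,-0.11,0],-1],
    [[0,0,0],[0.01,-0.11,0],-1],
    [[0,0,0],[0.01,-0.11,0],-1],
    [[0,0,0],[0,0,0],-1],
    [[0,0,0],[0,0,0],-1],
    [[0,0,0],[0,0,0],-1],
    [[0,0,0],[0,0,0],-1],
    [[0,0,0],[0,0,0],-1],
    [[0,0,0],[0,0,0],-1],
  ],
)

```text
clock: 6.98
tool_pos: [0.4705, 0.2935, 0.2828]
tool_rot: [0.0, 0.999, 0.045, -0.001]
contact_force: [-0.6, -0.1, -4.2]
finger_gap: 0.154
grasp_force: 60.0
```

```bash
cat >> h.py <<'E'
def moment(yaw,n=15):
    T=[];
    for _ in range(n):
        env.grab_frame("top");s=env.read_state();T.append(np.r_[s['torque'],s['contact_force']])
    T=np.array(T);a=np.radians(yaw);m=T[:,:2]@[-np.sin(a),np.cos(a)]
    w=s['tool_rot'];r=R.from_quat([*w[1:],w[0]])
    print('moment',m.mean().round(4),'+-',(m.std()/n**.5).round(4),'F',T[:,3:].mean(0).round(2),'pos',s['tool_pos'].round(4),'z',r.as_matrix()[:,2].round(4),s['clock'])
E
python3 -c "
from h import *
moment(5.2)"
```

```text
moment 0.0032 +- 0.0089 F [ 0.12  0.14 -4.38] pos [0.4698 0.2937 0.2833] z [ 2.e-04 -1.e-04 -1.e+00] 7.7333
```

move_arm(
  rows=[
    [[0,0,0],[0.01,-0.11,0],-1],
    [[0,0,0],[0.01,-0.11,0],-1],
    [[0,0,0],[0.01,-0.11,0],-1],
    [[0,0,0],[0.01,-0.11,0],-1],
    [[0,0,0],[0,0,0],-1],
    [[0,0,0],[0,0,0],-1],
    [[0,0,0],[0,0,0],-1],
    [[0,0,0],[0,0,0],-1],
  ],
)

```text
clock: 8.4
tool_pos: [0.471, 0.2937, 0.2837]
tool_rot: [-0.01, 0.975, 0.044, 0.218]
contact_force: [0.7, -0.5, -4.8]
finger_gap: 0.153
grasp_force: 60.0
```

```bash
python3 -c "
from h import *
s=env.read_state();print(s['q'],s['tool_rot'],s['tool_pos'])"
```

```text
[-0.50762226  0.17447885 -0.27141821  2.04015296  0.54101719  0.65036983
 -2.63676294] [-0.00991483  0.9748081   0.04372683  0.21849217] [0.47102215 0.29369921 0.28371369]
```

move_arm(
  rows=[
    [[0,0,0],[-0.01,0.11,0],-1],
    [[0,0,0],[-0.01,0.11,0],-1],
    [[0,0,0],[-0.01,0.11,0],-1],
    [[0,0,0],[-0.01,0.11,0],-1],
    [[0,0,0],[0,0,0],-1],
    [[0,0,0],[0,0,0],-1],
    [[0,0,0],[0,0,0],-1],
    [[0,0,0],[0,0,0],-1],
    [[0,0,0],[0,0,0],-1],
    [[0,0,0],[0,0,0],-1],
  ],
)

```text
clock: 9.23
tool_pos: [0.469, 0.294, 0.2835]
tool_rot: [0.0, 0.999, 0.047, 0.0]
contact_force: [-0.2, -1.0, -4.4]
finger_gap: 0.151
grasp_force: 60.0
```

```bash
python3 -c "
from h import *
moment(5.2)"
```

```text
moment 0.0142 +- 0.0074 F [ 0.02 -0.27 -4.53] pos [0.4698 0.2937 0.2832] z [-0.e+00 -1.e-04 -1.e+00] 9.9833
```

Difference 0.011 ± 0.012: the left case is silent. Putting it back.

move_arm(
  rows=[
    [[0,0,-25],[0,0,0],-1],
    [[0,0,-25],[0,0,0],-1],
    [[0,0,-25],[0,0,0],-1],
    [[0,0,-25],[0,0,0],-1],
    [[0,0,-20],[0,0,0],-1],
    [[0,0,-12],[0,0,0],-1],
    [[0,0,-8],[0,0,0],-1],
    [[0,0,-5],[0,0,0],-1],
    [[0,0,-3],[0,0,0],-1],
    [[0,0,0],[0,0,0],-1],
    [[0,0,0],[0,0,0],-1],
  ],
)

```text
clock: 10.9
tool_pos: [0.4703, 0.2941, 0.1361]
tool_rot: [-0.0, 0.999, 0.046, 0.001]
contact_force: [-0.1, 0.6, -4.0]
finger_gap: 0.154
grasp_force: 60.0
```

move_arm(
  rows=[
    [[0,0,-1.5],[0,0,0],-1],
    [[0,0,-1.5],[0,0,0],-1],
    [[0,0,0],[0,0,0],-1],
    [[0,0,0],[0,0,0],-1],
  ],
)

```text
clock: 11.23
tool_pos: [0.4704, 0.2941, 0.1333]
tool_rot: [-0.0, 0.999, 0.046, 0.001]
contact_force: [-1.3, -0.2, 2.8]
finger_gap: 0.149
grasp_force: 60.0
```

move_arm(
  rows=[
    [[0,0,0],[0,0,0],1],
    [[0,0,0],[0,0,0],1],
    [[0,0,0],[0,0,0],1],
    [[0,0,0],[0,0,0],1],
    [[0,0,0],[0,0,0],1],
    [[0,0,0],[0,0,0],1],
    [[0,0,10],[0,0,0],1],
    [[0,0,20],[0,0,0],1],
    [[0,0,30],[0,0,0],1],
    [[0,0,30],[0,0,0],1],
    [[0,0,10],[0,0,0],1],
    [[0,0,0],[0,0,0],1],
    [[0,0,0],[0,0,0],1],
  ],
)

```text
clock: 12.32
tool_pos: [0.4697, 0.2935, 0.2325]
tool_rot: [-0.0, 0.999, 0.046, 0.0]
contact_force: [1.0, -0.3, -0.0]
finger_gap: 0.983
grasp_force: 0.0
```

move_arm(
  rows=[
    [[6,-29.7,0],[0,0,-0.0345],1],
    [[6,-29.7,0],[0,0,-0.0345],1],
    [[6,-29.7,0],[0,0,-0.0345],1],
    [[6,-29.7,0],[0,0,-0.0345],1],
    [[6,-29.7,0],[0,0,-0.0345],1],
    [[6,-29.7,0],[0,0,-0.0345],1],
    [[6,-29.7,0],[0,0,-0.0345],1],
    [[6,-30,0],[0,0,-0.0345],1],
    [[0,0,0],[0,0,0],1],
    [[0,0,-15],[0,0,0],1],
    [[0,0,-15],[0,0,0],1],
    [[0,0,0],[0,0,0],1],
    [[0,0,0],[0,0,0],1],
  ],
)

```text
clock: 13.4
tool_pos: [0.5165, 0.0557, 0.2004]
tool_rot: [0.001, 0.996, -0.092, -0.002]
contact_force: [0.5, -0.4, -0.6]
finger_gap: 0.994
grasp_force: 0.0
```

Run:
```python
from h import *
im=env.grab_frame("scene")[:,:,::-1];cv2.imwrite("pics/mid1.png",im[100:460,100:580])
s=env.read_state();r=R.from_quat([*s['tool_rot'][1:],s['tool_rot'][0]]).as_matrix();print(s['q'],s['tool_pos'],np.degrees(np.arctan2(r[1,0],r[0,0])))
```

```text
[-0.03706728  0.33204918 -0.18510236  1.98406663  0.08087103  0.83463632
 -2.02126855] [0.51726575 0.05594344 0.201428  ] -10.525352581101416
```

View pics/mid1.png

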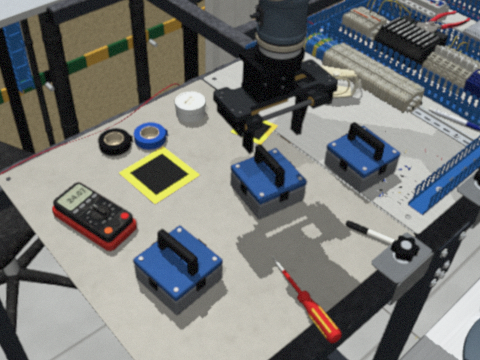

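The left case stands upright back in its place, crop (178,268). The open gripper straddles the middle handle, crop (268,165). Next I descend and grip.

move_arm(
  rows=[
    [[0,0,-20],[0,0,0],1],
    [[0,0,-20],[0,0,0],1],
    [[0,0,-15],[0,0,0],0],
    [[0,0,-8],[0,0,0],0],
    [[0,0,-5],[0,0,0],0],
    [[0,0,0],[0,0,0],-1],
    [[0,0,0],[0,0,0],-1],
    [[0,0,0],[0,0,0],-1],
    [[0,0,0],[0,0,0],-1],
    [[0,0,0],[0,0,0],-1],
    [[0,0,0],[0,0,0],-1],
    [[0,0,0],[0,0,0],-1],
    [[0,0,0],[0,0,0],-1],
    [[0,0,0],[0,0,0],-1],
    [[0,0,0],[0,0,0],-1],
    [[0,0,0],[0,0,0],-1],
    [[0,0,0],[0,0,0],-1],
  ],
)

```text
clock: 14.87
tool_pos: [0.5178, 0.0556, 0.1343]
tool_rot: [0.0, 0.996, -0.092, -0.0]
contact_force: [-0.1, -0.9, -0.2]
finger_gap: 0.152
grasp_force: 60.0
```

move_arm(
  rows=[
    [[0,0,8],[0,0,0],-1],
    [[0,0,16],[0,0,0],-1],
    [[0,0,24],[0,0,0],-1],
    [[0,0,24],[0,0,0],-1],
    [[0,0,24],[0,0,0],-1],
    [[0,0,24],[0,0,0],-1],
    [[0,0,20],[0,0,0],-1],
    [[0,0,10],[0,0,0],-1],
    [[0,0,0],[0.02,0.108,0],-1],
    [[0,0,0],[0.02,0.108,0],-1],
    [[0,0,0],[0.02,0.108,0],-1],
    [[0,0,0],[0.02,0.108,0],-1],
    [[0,0,0],[0,0,0],-1],
    [[0,0,0],[0,0,0],-1],
    [[0,0,0],[0,0,0],-1],
    [[0,0,0],[0,0,0],-1],
    [[0,0,0],[0,0,0],-1],
  ],
)

```text
clock: 16.28
tool_pos: [0.5172, 0.0562, 0.2849]
tool_rot: [-0.02, 0.972, -0.089, -0.216]
contact_force: [0.3, 0.1, -4.8]
finger_gap: 0.155
grasp_force: 60.0
```

move_arm(
  rows=[
    [[0,0,0],[-0.02,-0.108,0],-1],
    [[0,0,0],[-0.02,-0.108,0],-1],
    [[0,0,0],[-0.02,-0.108,0],-1],
    [[0,0,0],[-0.02,-0.108,0],-1],
    [[0,0,0],[0,0,0],-1],
    [[0,0,0],[0,0,0],-1],
    [[0,0,0],[0,0,0],-1],
    [[0,0,0],[0,0,0],-1],
    [[0,0,0],[0,0,0],-1],
    [[0,0,0],[0,0,0],-1],
  ],
)

```text
clock: 17.12
tool_pos: [0.5183, 0.0556, 0.2838]
tool_rot: [0.0, 0.996, -0.092, -0.001]
contact_force: [0.1, -0.9, -5.3]
finger_gap: 0.154
grasp_force: 60.0
```

```bash
python3 -c "
from h import *
moment(-10.6)"
```

```text
moment 0.0935 +- 0.0074 F [ 0.    0.05 -5.3 ] pos [0.5178 0.0558 0.2843] z [ 1.e-04 -1.e-04 -1.e+00] 17.8667
```

move_arm(
  rows=[
    [[0,0,0],[-0.02,-0.108,0],-1],
    [[0,0,0],[-0.02,-0.108,0],-1],
    [[0,0,0],[-0.02,-0.108,0],-1],
    [[0,0,0],[-0.02,-0.108,0],-1],
    [[0,0,0],[0,0,0],-1],
    [[0,0,0],[0,0,0],-1],
    [[0,0,0],[0,0,0],-1],
    [[0,0,0],[0,0,0],-1],
    [[0,0,0],[0,0,0],-1],
  ],
)

```text
clock: 18.62
tool_pos: [0.5189, 0.0556, 0.2846]
tool_rot: [0.02, 0.972, -0.09, 0.217]
contact_force: [-0.3, -0.5, -5.4]
finger_gap: 0.157
grasp_force: 60.0
```

move_arm(
  rows=[
    [[0,0,0],[0.02,0.108,0],-1],
    [[0,0,0],[0.02,0.108,0],-1],
    [[0,0,0],[0.02,0.108,0],-1],
    [[0,0,0],[0.02,0.108,0],-1],
    [[0,0,0],[0,0,0],-1],
    [[0,0,0],[0,0,0],-1],
    [[0,0,0],[0,0,0],-1],
    [[0,0,0],[0,0,0],-1],
    [[0,0,0],[0,0,0],-1],
    [[0,0,0],[0,0,0],-1],
  ],
)

```text
clock: 19.45
tool_pos: [0.5173, 0.0561, 0.2845]
tool_rot: [0.0, 0.996, -0.092, 0.001]
contact_force: [0.5, -0.5, -4.6]
finger_gap: 0.154
grasp_force: 60.0
```

```bash
python3 -c "
from h import *
moment(-10.6)"
```

```text
moment -0.0011 +- 0.0068 F [ 0.01  0.17 -5.2 ] pos [0.5178 0.0558 0.2842] z [-0.e+00 -1.e-04 -1.e+00] 20.2
```

Difference 0.095 ± 0.010: the middle case rattles. The right one must still be rocked, so I put the middle case back first.

move_arm(
  rows=[
    [[0,0,-25],[0,0,0],-1],
    [[0,0,-25],[0,0,0],-1],
    [[0,0,-25],[0,0,0],-1],
    [[0,0,-25],[0,0,0],-1],
    [[0,0,-20],[0,0,0],-1],
    [[0,0,-12],[0,0,0],-1],
    [[0,0,-8],[0,0,0],-1],
    [[0,0,-5],[0,0,0],-1],
    [[0,0,-3],[0,0,0],-1],
    [[0,0,-1],[0,0,0],-1],
    [[0,0,-1],[0,0,0],-1],
    [[0,0,0],[0,0,0],-1],
    [[0,0,0],[0,0,0],-1],
  ],
)

```text
clock: 21.28
tool_pos: [0.5182, 0.0559, 0.1349]
tool_rot: [-0.0, 0.996, -0.092, 0.001]
contact_force: [-0.8, -0.4, -4.8]
finger_gap: 0.156
grasp_force: 60.0
```

move_arm(
  rows=[
    [[0,0,-1],[0,0,0],-1],
    [[0,0,0],[0,0,0],-1],
    [[0,0,0],[0,0,0],-1],
  ],
)

```text
clock: 21.53
tool_pos: [0.5185, 0.0558, 0.1343]
tool_rot: [-0.0, 0.996, -0.092, 0.001]
contact_force: [-1.1, 0.2, 3.4]
finger_gap: 0.156
grasp_force: 60.0
```

move_arm(
  rows=[
    [[0,0,0],[0,0,0],1],
    [[0,0,0],[0,0,0],1],
    [[0,0,0],[0,0,0],1],
    [[0,0,0],[0,0,0],1],
    [[0,0,0],[0,0,0],1],
    [[0,0,0],[0,0,0],1],
    [[0,0,10],[0,0,0],1],
    [[0,0,20],[0,0,0],1],
    [[0,0,30],[0,0,0],1],
    [[0,0,30],[0,0,0],1],
    [[0,0,10],[0,0,0],1],
    [[0,0,0],[0,0,0],1],
  ],
)

```text
clock: 22.53
tool_pos: [0.5195, 0.0562, 0.2368]
tool_rot: [-0.001, 0.996, -0.092, 0.004]
contact_force: [-0.8, -0.0, -1.1]
finger_gap: 0.958
grasp_force: 0.0
```

move_arm(
  rows=[
    [[-9.6,-26,0],[0,0,0.016],1],
    [[-9.6,-26,0],[0,0,0.016],1],
    [[-9.6,-26,0],[0,0,0.016],1],
    [[-9.6,-26,0],[0,0,0.016],1],
    [[-9.6,-26,0],[0,0,0.016],1],
    [[-9.6,-26,0],[0,0,0.016],1],
    [[-9.6,-26,0],[0,0,0.016],1],
    [[0,0,0],[0,0,0],1],
    [[0,0,-15],[0,0,0],1],
    [[0,0,-15],[0,0,0],1],
    [[0,0,0],[0,0,0],1],
    [[0,0,0],[0,0,0],1],
  ],
)

```text
clock: 23.53
tool_pos: [0.4497, -0.1257, 0.202]
tool_rot: [-0.0, 0.999, -0.036, -0.002]
contact_force: [0.3, -0.1, 0.0]
finger_gap: 1.005
grasp_force: 0.0
```

Run:
```python
from h import *
im=env.grab_frame("scene")[:,:,::-1];cv2.imwrite("pics/right1.png",im[100:460,100:580])
s=env.read_state();r=R.from_quat([*s['tool_rot'][1:],s['tool_rot'][0]]).as_matrix();print(s['q'],s['tool_pos'],np.degrees(np.arctan2(r[1,0],r[0,0])))
```

```text
[ 0.26758681  0.24703797 -0.0990319   2.10067823  0.03368971  0.79678068
 -1.49460444] [ 0.45037465 -0.12582119  0.20284819] -4.111621818877664
```

View pics/right1.png

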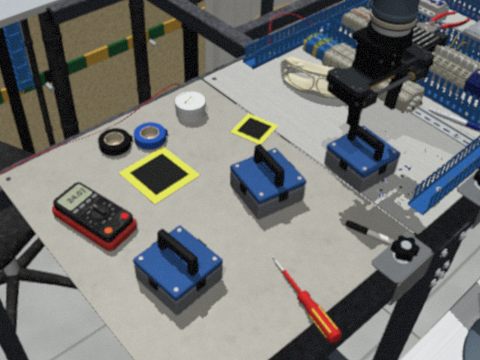

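The middle case is back in its place at crop (268,180). The gripper is over the right handle at crop (367,143).

move_arm(
  rows=[
    [[0,0,-20],[0,0,0],1],
    [[0,0,-20],[0,0,0],1],
    [[0,0,-15],[0,0,0],0],
    [[0,0,-8],[0,0,0],0],
    [[0,0,-5],[0,0,0],0],
    [[0,0,0],[0,0,0],-1],
    [[0,0,0],[0,0,0],-1],
    [[0,0,0],[0,0,0],-1],
    [[0,0,0],[0,0,0],-1],
    [[0,0,0],[0,0,0],-1],
    [[0,0,0],[0,0,0],-1],
    [[0,0,0],[0,0,0],-1],
    [[0,0,0],[0,0,0],-1],
    [[0,0,0],[0,0,0],-1],
    [[0,0,0],[0,0,0],-1],
    [[0,0,0],[0,0,0],-1],
    [[0,0,0],[0,0,0],-1],
  ],
)

```text
clock: 25.0
tool_pos: [0.4506, -0.1266, 0.1353]
tool_rot: [0.0, 0.999, -0.036, 0.0]
contact_force: [0.1, -1.6, 1.5]
finger_gap: 0.155
grasp_force: 60.0
```

move_arm(
  rows=[
    [[0,0,8],[0,0,0],-1],
    [[0,0,16],[0,0,0],-1],
    [[0,0,24],[0,0,0],-1],
    [[0,0,24],[0,0,0],-1],
    [[0,0,24],[0,0,0],-1],
    [[0,0,24],[0,0,0],-1],
    [[0,0,20],[0,0,0],-1],
    [[0,0,10],[0,0,0],-1],
    [[0,0,0],[0.008,0.11,0],-1],
    [[0,0,0],[0.008,0.11,0],-1],
    [[0,0,0],[0.008,0.11,0],-1],
    [[0,0,0],[0.008,0.11,0],-1],
    [[0,0,0],[0,0,0],-1],
    [[0,0,0],[0,0,0],-1],
    [[0,0,0],[0,0,0],-1],
    [[0,0,0],[0,0,0],-1],
    [[0,0,0],[0,0,0],-1],
  ],
)

```text
clock: 26.42
tool_pos: [0.45, -0.1262, 0.2858]
tool_rot: [-0.008, 0.975, -0.035, -0.218]
contact_force: [0.5, -0.1, -5.5]
finger_gap: 0.155
grasp_force: 60.0
```

move_arm(
  rows=[
    [[0,0,0],[-0.008,-0.11,0],-1],
    [[0,0,0],[-0.008,-0.11,0],-1],
    [[0,0,0],[-0.008,-0.11,0],-1],
    [[0,0,0],[-0.008,-0.11,0],-1],
    [[0,0,0],[0,0,0],-1],
    [[0,0,0],[0,0,0],-1],
    [[0,0,0],[0,0,0],-1],
    [[0,0,0],[0,0,0],-1],
    [[0,0,0],[0,0,0],-1],
    [[0,0,0],[0,0,0],-1],
  ],
)

```text
clock: 27.25
tool_pos: [0.4511, -0.1261, 0.2849]
tool_rot: [-0.0, 0.999, -0.036, -0.001]
contact_force: [-0.2, -0.8, -4.7]
finger_gap: 0.155
grasp_force: 60.0
```

```bash
python3 -c "
from h import *
moment(-4.1)"
```

```text
moment 0.0352 +- 0.0083 F [ 0.15  0.22 -4.71] pos [ 0.4506 -0.1262  0.2853] z [ 1.e-04 -1.e-04 -1.e+00] 28.0
```

move_arm(
  rows=[
    [[0,0,0],[-0.008,-0.11,0],-1],
    [[0,0,0],[-0.008,-0.11,0],-1],
    [[0,0,0],[-0.008,-0.11,0],-1],
    [[0,0,0],[-0.008,-0.11,0],-1],
    [[0,0,0],[0,0,0],-1],
    [[0,0,0],[0,0,0],-1],
    [[0,0,0],[0,0,0],-1],
    [[0,0,0],[0,0,0],-1],
    [[0,0,0],[0,0,0],-1],
  ],
)

```text
clock: 28.75
tool_pos: [0.4517, -0.1262, 0.2856]
tool_rot: [0.008, 0.975, -0.035, 0.218]
contact_force: [0.5, -0.3, -5.3]
finger_gap: 0.152
grasp_force: 60.0
```

move_arm(
  rows=[
    [[0,0,0],[0.008,0.11,0],-1],
    [[0,0,0],[0.008,0.11,0],-1],
    [[0,0,0],[0.008,0.11,0],-1],
    [[0,0,0],[0.008,0.11,0],-1],
    [[0,0,0],[0,0,0],-1],
    [[0,0,0],[0,0,0],-1],
    [[0,0,0],[0,0,0],-1],
    [[0,0,0],[0,0,0],-1],
    [[0,0,0],[0,0,0],-1],
    [[0,0,0],[0,0,0],-1],
  ],
)

```text
clock: 29.58
tool_pos: [0.45, -0.1263, 0.2855]
tool_rot: [0.0, 0.999, -0.036, 0.001]
contact_force: [-0.1, -0.0, -4.4]
finger_gap: 0.156
grasp_force: 60.0
```

```bash
python3 -c "
from h import *
moment(-4.1)"
```

```text
moment 0.0209 +- 0.0083 F [-0.02 -0.08 -4.34] pos [ 0.4506 -0.1262  0.2852] z [-0. -0. -1.] 30.3333
```

Difference 0.014: the right case is silent, so the middle one it is. Setting the right case down.

move_arm(
  rows=[
    [[0,0,-25],[0,0,0],-1],
    [[0,0,-25],[0,0,0],-1],
    [[0,0,-25],[0,0,0],-1],
    [[0,0,-25],[0,0,0],-1],
    [[0,0,-20],[0,0,0],-1],
    [[0,0,-12],[0,0,0],-1],
    [[0,0,-8],[0,0,0],-1],
    [[0,0,-5],[0,0,0],-1],
    [[0,0,-3],[0,0,0],-1],
    [[0,0,-1],[0,0,0],-1],
    [[0,0,-1],[0,0,0],-1],
    [[0,0,-1],[0,0,0],-1],
    [[0,0,0],[0,0,0],-1],
    [[0,0,0],[0,0,0],-1],
  ],
)

```text
clock: 31.5
tool_pos: [0.4513, -0.1263, 0.1353]
tool_rot: [0.0, 0.999, -0.036, 0.001]
contact_force: [-2.2, -0.4, 4.2]
finger_gap: 0.152
grasp_force: 60.0
```

move_arm(
  rows=[
    [[0,0,0],[0,0,0],1],
    [[0,0,0],[0,0,0],1],
    [[0,0,0],[0,0,0],1],
    [[0,0,0],[0,0,0],1],
    [[0,0,0],[0,0,0],1],
    [[0,0,0],[0,0,0],1],
    [[0,0,10],[0,0,0],1],
    [[0,0,20],[0,0,0],1],
    [[0,0,30],[0,0,0],1],
    [[0,0,30],[0,0,0],1],
    [[0,0,10],[0,0,0],1],
    [[0,0,0],[0,0,0],1],
  ],
)

```text
clock: 32.5
tool_pos: [0.4522, -0.1265, 0.2375]
tool_rot: [0.001, 0.999, -0.036, 0.003]
contact_force: [-0.2, -0.2, 0.1]
finger_gap: 0.959
grasp_force: 0.0
```

move_arm(
  rows=[
    [[9.6,26,0],[0,0,-0.016],1],
    [[9.6,26,0],[0,0,-0.016],1],
    [[9.6,26,0],[0,0,-0.016],1],
    [[9.6,26,0],[0,0,-0.016],1],
    [[9.6,26,0],[0,0,-0.016],1],
    [[9.6,26,0],[0,0,-0.016],1],
    [[9.6,26,0],[0,0,-0.016],1],
    [[0,0,0],[0,0,0],1],
    [[0,0,-15],[0,0,0],1],
    [[0,0,-15],[0,0,0],1],
    [[0,0,0],[0,0,0],1],
    [[0,0,0],[0,0,0],1],
  ],
)

```text
clock: 33.5
tool_pos: [0.5167, 0.0553, 0.2028]
tool_rot: [0.001, 0.996, -0.092, -0.002]
contact_force: [0.0, 0.5, 0.1]
finger_gap: 1.0
grasp_force: 0.0
```

Run:
```python
from h import *
im=env.grab_frame("scene")[:,:,::-1];cv2.imwrite("pics/mid2.png",im[100:460,100:580])
print(env.read_state()['tool_pos'])
```

```text
[0.51740939 0.05543945 0.20372679]
```

View pics/mid2.png

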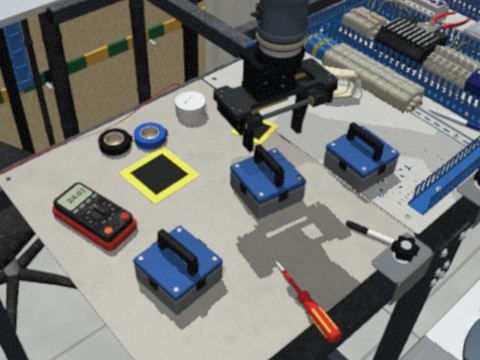

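The right case stands upright at crop (362,155). The gripper is over the middle handle again, crop (268,165).

move_arm(
  rows=[
    [[0,0,-20],[0,0,0],1],
    [[0,0,-20],[0,0,0],1],
    [[0,0,-15],[0,0,0],0],
    [[0,0,-8],[0,0,0],0],
    [[0,0,-6],[0,0,0],0],
    [[0,0,0],[0,0,0],-1],
    [[0,0,0],[0,0,0],-1],
    [[0,0,0],[0,0,0],-1],
    [[0,0,0],[0,0,0],-1],
    [[0,0,0],[0,0,0],-1],
    [[0,0,0],[0,0,0],-1],
    [[0,0,0],[0,0,0],-1],
    [[0,0,0],[0,0,0],-1],
    [[0,0,0],[0,0,0],-1],
    [[0,0,0],[0,0,0],-1],
    [[0,0,0],[0,0,0],-1],
    [[0,0,0],[0,0,0],-1],
  ],
)

```text
clock: 34.97
tool_pos: [0.5178, 0.0559, 0.1353]
tool_rot: [-0.0, 0.996, -0.092, 0.0]
contact_force: [-0.2, -0.2, 0.6]
finger_gap: 0.157
grasp_force: 60.0
```

move_arm(
  rows=[
    [[0,0,8],[0,0,0],-1],
    [[0,0,16],[0,0,0],-1],
    [[0,0,24],[0,0,0],-1],
    [[0,0,28],[0,0,0],-1],
    [[0,0,28],[0,0,0],-1],
    [[0,0,28],[0,0,0],-1],
    [[0,0,28],[0,0,0],-1],
    [[8,6,15],[0,0,0],-1],
    [[19,14,5],[0,0,0],-1],
    [[22,16,0],[0,0,0],-1],
    [[22,16,0],[0,0,0],-1],
    [[22,16,0],[0,0,0],-1],
    [[22,16,0],[0,0,0],-1],
    [[22,16,0],[0,0,0],-1],
    [[18,14,0],[0,0,0],-1],
    [[10,8,0],[0,0,0],-1],
    [[0,0,0],[0,0,0],-1],
    [[0,0,0],[0,0,0],-1],
    [[0,0,0],[0,0,0],-1],
    [[0,0,0],[0,0,0],-1],
  ],
)

```text
clock: 36.63
tool_pos: [0.682, 0.1766, 0.315]
tool_rot: [0.001, 0.996, -0.092, -0.001]
contact_force: [-0.4, -0.6, -4.7]
finger_gap: 0.15
grasp_force: 60.0
```

move_arm(
  rows=[
    [[0,0,0],[0,0,0],-1],
    [[0,0,0],[0,0,0],-1],
    [[0,0,0],[0,0,0],-1],
    [[0,0,0],[0,0,0],-1],
    [[0,0,0],[0,0,0],-1],
    [[0,0,0],[0,0,0],-1],
  ],
)

```text
clock: 37.13
tool_pos: [0.6827, 0.1778, 0.3153]
tool_rot: [0.0, 0.996, -0.092, 0.0]
contact_force: [0.2, -0.1, -5.9]
finger_gap: 0.152
grasp_force: 60.0
```

Run:
```python
from h import *
im=env.grab_frame("scene")[:,:,::-1];cv2.imwrite("pics/end.png",im)
s=env.read_state();print(s['tool_pos'],s['tool_rot'],np.abs(s['qvel']).max(),s['grasp_force'],s['contact_force'])
```

```text
[0.6827752  0.17780403 0.31531847] [ 3.21118159e-05  9.95762139e-01 -9.19660774e-02  5.04024428e-05] 0.0017386534929820275 60.001444816589355 [-0.43011898  1.3872508  -5.00018294]
```

View pics/end.png

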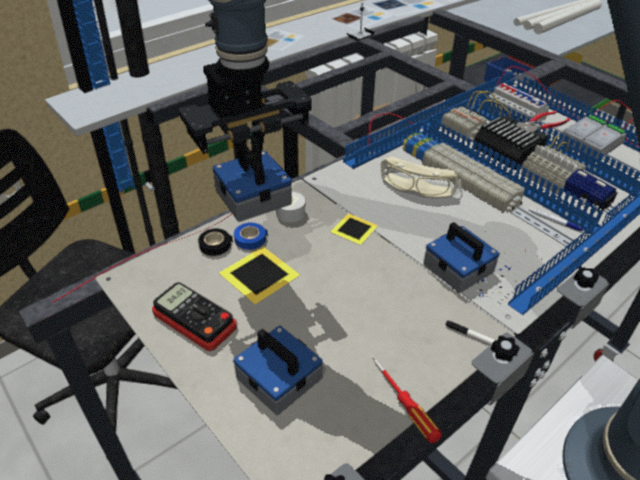

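The middle case is held level at (252,185), over the large mat by coordinates, with its handle about 0.26 m up. The left (280,365) and right (462,255) cases stand in place, and the tape, tin and multimeter are undisturbed.

```bash
python3 -c "
from plant import env
print(env.sign_off())"
```

```text
the job is handed in; nothing more can be done
None
```

The middle case is the one that rattles: its moment shifted by 0.095 N m between tips, against 0.011 and 0.014 for the silent left and right cases. It is held level and still over the larger yellow mat with its handle about 0.26 m up, the silent cases are back upright in place, and the job is handed in (no verdict was returned).

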